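# Clamp a sample bottle with the over-centre lever

### The job

Stand the small clear bottle with the red cap upright in the V of the bottle clamp and let go of it. Then push the clamp's red lever over, away from the bottle and down, until it snaps past centre, and press it home on its stop for a moment with at least 10 N, never putting more than 25 N on the lever; the bottle must stay clamped upright in the V. Leave the other things on the bench alone.

Things in the scene. Friction and masses are not known exactly. Their poses are not given: they have to be found in the camera images.
- bottle_small: small clear glass sample bottle with a red screw cap, 34 mm diameter, 69 mm high (body of full diameter up to about 55 mm, cap 22 mm), about 90 g, standing; origin at the centre of its underside, z up
- bottle_clamp: bottle clamp fixed to the bench: dark steel plate 206 x 78 x 8 mm. Origin on the bench under the nest's centre; +x runs from the V to the lever, y across, z up. Plate x -52 to 154 mm. 90 degree aluminium V-block (open to +x; x -43 to 0, y -32 to 32) up to z = 32 mm. Guides, jaw and blue cheeks (x 27 to 106, y -22 to 22) up to z = 42 mm. The bottle stands on the plate, z = 8 mm
- nest (a point): point on the base plate's top (z = 8 mm) at the centre of the nest, where the middle of the clamped bottle's underside belongs; axes as the clamp's
- lever_hinge (a point): hinge axis of the red lever: clamp frame x = +88 mm, y = 0, z = 34 mm; the hinge runs along the clamp's y
- lever_grip (a point): point in the middle of the lever's red grip, 95 mm from the hinge; z axis along the lever away from the hinge, x axis the way it is pushed to close. The grip is a flat bar 24 mm wide (along the hinge), 12 mm thick, from 52 to 114 mm from the hinge
- clamp_pad: black rubber pad of the clamp's jaw, 34 mm wide, z 12 to 30 mm, facing the V; open, its face is at clamp x = +27 mm, leaving the bottle 10 mm of slack along x; on closing it pushes the bottle into the V and holds it there with 10 to 20 N. Its origin is the clamp's origin while open and moves to -x with it
- clamp_lever (a joint): angle of the red lever (rad): 0 = open (stands up, leaning 0.10 rad from vertical to the clamp's +x); grows as it is pushed over to +x and down; centre about 1.15, hard stop at 1.40 (nearly level). Before the centre a spring pushes it back open (up to about 12 N near the grip's end), past it it snaps to the stop by itself
- bottle_oil: bystander: sample bottle with black cap and brownish content, 40 mm diameter, 89 mm high, standing loose; origin at the centre of its underside
- grease_jar: bystander: white jar with blue lid, 45 mm diameter, 36 mm high, loose; origin at the centre of its underside
- marker: bystander: black marker pen, 134 mm long, 16 mm thick, lying loose; origin under its middle
There are look-alikes about, which are no part of the job. What is shaped like the bottle_small but yellow is not meant.

How it is judged (in metres and radians):
On the way, in this order (a step that is already met when the one before it is completed fails the run):
1. the bottle stands released and upright in the nest while the lever is open (horizontal distance between bottle_small and nest below 0.013 m and z of bottle_small in the frame of nest below 0.003 m and angle between bottle_small's own z axis and vertical below 0.1 rad and contact force between the fingers and bottle_small below 0.2 N and value of joint clamp_lever below 0.3 rad), for 0.2 s.
2. the lever is past centre and pressed onto its stop with at least 10 N for 0.2 s (value of joint clamp_lever above 1.34 rad and contact force between the fingers and clamp_lever above 10 N), for 0.2 s.
At the end, for the whole second after the job is handed in: the lever rests on its stop (over 1.34 rad); the bottle stands on the plate within 3 mm, upright within 0.08 rad, within 4 mm of the nest's centre, at rest, and the pad presses on it with more than 5 N (value of joint clamp_lever above 1.34 rad and horizontal distance between bottle_small and nest below 0.004 m and z of bottle_small in the frame of nest below 0.003 m and angle between bottle_small's own z axis and vertical below 0.08 rad and contact force between clamp_pad and bottle_small above 5 N and linear speed of bottle_small below 0.02 m/s); the robot touches nothing.
It fails at once if more than 25 N between the robot and the lever (contact force between any of the fingers, the arm and clamp_lever above 25 N).
It fails at once if the bottle falls over (angle between bottle_small's own z axis and vertical above 0.7 rad).
It fails at once if a bystander is moved by more than 20 mm (distance of any of bottle_oil, grease_jar, marker from where it was at the start of the episode above 0.02 m).
It also fails if it takes over 67 s, if anything falls off the work surface, if the arm or the gripper's body presses on something with over 40 N, if the wrist force passes 120 N, or if a joint passes its speed limit or range.

### The arm

A 7-joint arm with a two-finger parallel gripper is mounted at the origin on a cart in front of the work surface, level with it; the furniture and walls round the work are solid. World frame = base frame: x ahead of the robot, y to its left, z up, the work surface at z = 0. Lengths are in mm, angles in rad, forces in N, time in s.
With the tool pointing down it reaches from about 425 to 925 mm from the base axis. Payload 6.8 kg.
Tool frame: the origin (TCP) lies midway between the tips of the shut fingers; the grasp point (between the pads) lies behind it (robot.grasp_offset is the z of the grasp point in the tool frame, in mm); z points along the fingers, y is the line along which they close (so a half turn about z gives the same grasp; the last joint's range is limited). The gripper opens to 88 mm and grips with 3 to 60 N. Pads are 20 mm wide; open, the fingers measure 115 mm over their backs; the gripper's body (75 mm by 178 mm) begins 61 mm behind the grasp point.
Start: joints at [1.155, 0.477, 0.022, 1.555, -0.011, 1.109, -0.083], TCP at [204.509, -643.291, 222.664] pointing down, gripper open.
Joint ranges: [-2.96, 2.96], [-0.34, 2.1], [-1.41, 1.46], [0.24, 2.44], [-1.37, 4.51], [0.17, 1.92], [-2.96, 2.96]. Speed limits (rad/s): [2.39, 2.39, 3.14, 3.14, 3.14, 3.14, 3.14].

### API

Orientations are given as a 3x3 rotation matrix whose columns are the frame's x, y, z axes.
In Python, from plant import robot, optics, ticket, spot_in, landmark_of gives the robot as it stands. The module is installed in compiled form; this text tells all that it offers.
- The arm moves only by the tool jog_arm, never from a script. Its argument "plan" is a list of rows, each an object with "translation": the shift along the tool's x, y, z in shares of 1000 mm (1.0 is 1000 mm), a list of three; "twist": the turn, a rotation vector about the tool's x, y, z in shares of 180 degrees (1.0 is 180 degrees), a list of three; "grip": the finger opening in mm, from 0 to 87.8. In form: [{"translation": [x, y, z], "twist": [rx, ry, rz], "grip": grip}, ...]. A call has 1 to 8 rows; each row is the pose to reach, as a shift and turn from the pose commanded when the call began, along the tool's axes at that moment; what a row does not reach only later rows make up. A row lasts 1/8 s, in which the tool goes at most 62.5 mm and 10.7 degrees, less where a joint would pass 70% of its speed; a pose out of reach is approached as far as the arm can. A shift or turn number past 1, either way, is cut back to 1. A call with a gripper value outside its range is refused whole. The fingers move at their own pace and stop on an object; "grip_force" is the grip in N (left out, the last holds). Time passes only in rows, so rows that repeat a pose let the fingers close. It gives the time, the measured TCP pose, the force, the opening and the grip force at its end, in the units of the state.
- robot.read_state(): the state, without advancing time (a new reading comes with each control period).
- optics.get_image(name): name is "scene" or "top"; returns the picture (384x512x3 uint8, red, green, blue); there is no depth.
- optics.camera_model(name): a dict with "K" (3x3 intrinsics, pixels), "R" (3x3) and "t" (3): a world point X has camera coordinates R X + t. Camera axes: x right, y down, z forward; pixel columns grow to the right and rows downward; lengths in mm; the calibration is good to about 2 mm. A picture is of the moment at which its call begins. camera_model takes no time and is no camera call.
- ticket.hand_in(): hands the job in; it is judged then, once.
Trained networks look in the newest picture that a camera, given by its name, has taken for a name from the list of things; names that differ only in an ending like _2 or _b are one class to them, and where a whole thing is asked for, a point or a joint stands for the part that bears it (a point fixed in the world has none). Each returns a list of dicts, best first, with "conf" (0 to 1); they miss things now and then, are a little off and sometimes report something else, mostly with a low value. They report only what shows in the picture. A call takes as long as a camera call. They do not tell look-alikes from the thing itself.
- spot_in(thing, camera): "box" ([left, top, right, bottom] in pixels, round what is visible of it).
- landmark_of(thing, camera): "position" ([column, row] in pixels: a listed point, or the origin of a listed thing).
The state is a dict: "t": time; "joints": joint angles; "joint_velocities": joint speeds; "joint_torque": joint torques, N m; "tool_pos": TCP position; "tcp_rot": TCP orientation; "ft_force": force on the tool from outside, world axes, zero at the start; "moment": the same for the moment, N m; "width": finger opening in mm; "finger_force": force on a finger pad.
Only numpy, scipy, OpenCV 4.12 (cv2) and the standard library are available. Lean on these libraries where they do the work, as an engineer would, in place of code of your own. Each camera call takes 0.05 s, during which the arm holds its last target. There are 200 camera calls.

## Working session

There is one attempt and no reset: what is moved stays moved. The work goes in short steps, Python scripts to look and compute and a tool call to move; the robot and the scene stay as the last step left them, time stands still between calls to the robot, and variables do not carry over. Pictures are saved under pics/ and viewed, at most 10 in all, crops included, and the job is handed in when it is done.

Besides the shell and the picture viewer there is one more tool, called after "Call:" as a command line: name --argument value ..., lists and objects as JSON in quotes. jog_arm: Moves the arm, as the interface text tells. Its arguments: {"type":"object","properties":{"plan":{"type":"array","items":{"type":"object","properties":{"translation":{"type":"array","items":{"type":"number"}},"twist":{"type":"array","items":{"type":"number"}},"grip":{"type":"number"}}}},"grip_force":{"type":"number"}},"required":["plan"]}

```bash
mkdir -p pics; cat > h.py <<'E'
import numpy as np, cv2
from plant import robot, optics, ticket, spot_in, landmark_of
def cam(n):
    c=optics.camera_model(n); return np.array(c["K"]),np.array(c["R"]),np.array(c["t"]).ravel()
def ray(n,p):
    K,R,t=cam(n); d=R.T@np.linalg.inv(K)@np.array([p[0],p[1],1.]); return -R.T@t,d/np.linalg.norm(d)
def onz(n,p,z):
    o,d=ray(n,p); return o+d*(z-o[2])/d[2]
def tri(obs):
    A=np.zeros((3,3));b=np.zeros(3)
    for n,p in obs:
        o,d=ray(n,p);P=np.eye(3)-np.outer(d,d);A+=P;b+=P@o
    X=np.linalg.solve(A,b); return X
def proj(n,X):
    K,R,t=cam(n); p=K@(R@np.array(X,float)+t); return p[:2]/p[2]
E
python3 - <<'E'
from h import *
np.set_printoptions(precision=1,suppress=True)
for n in("scene","top"):
    im=optics.get_image(n);cv2.imwrite(f"pics/{n}0.png",cv2.resize(im[...,::-1],(800,600),interpolation=cv2.INTER_CUBIC))
    o,_=ray(n,(256,192));print(n,o,cam(n)[0][0,0])
    for th in["bottle_small","bottle_clamp","nest","lever_hinge","lever_grip","bottle_oil","grease_jar","marker","clamp_pad"]:
        l=[(np.array(d["position"]),round(d["conf"],2)) for d in landmark_of(th,n)][:3]
        print(th,l)
        if th in("bottle_small","bottle_clamp"): print(' box',[(np.array(d["box"]),round(d["conf"],2)) for d in spot_in(th,n)][:3])
s=robot.read_state();print(s,robot.grasp_offset)
E
```

```text
scene [-142.5 -642.4  543.4] 437.35565848635247
bottle_small [(array([327.6, 273.9]), 0.96), (array([366.3, 289.2]), 0.95), (array([299.2, 256.2]), 0.74)]
 box [(array([290.6, 223.6, 308.4, 261.9]), 0.82), (array([316.9, 240.8, 333.6, 276.1]), 0.73), (array([361.1, 256.6, 381.1, 284. ]), 0.65)]
bottle_clamp [(array([199. , 194.1]), 0.8)]
 box [(array([176.7, 153.2, 244.7, 222.7]), 0.7), (array([341. , 232. , 403.5, 244.7]), 0.31)]
nest [(array([196.8, 189.5]), 0.88)]
lever_hinge [(array([216.7, 196.3]), 0.91)]
lever_grip [(array([218.1, 159.3]), 0.73)]
bottle_oil [(array([313.3, 227.3]), 0.71)]
grease_jar [(array([266.1, 241.6]), 0.77)]
marker [(array([372.8, 239.8]), 0.74), (array([214.9, 157.9]), 0.17)]
clamp_pad [(array([196.9, 192.1]), 0.59)]
top [ 461.  -112.4 1163.6] 361.5144082968728
bottle_small [(array([306. , 216.7]), 0.69), (array([356.4, 213.3]), 0.65), (array([325.4, 216.7]), 0.47)]
 box [(array([302.5, 207.3, 313.9, 219.7]), 0.66), (array([352.6, 207.4, 364.5, 221.3]), 0.49), (array([323.5, 210.8, 334.9, 225.6]), 0.48)]
bottle_clamp [(array([193.3, 192.9]), 0.55)]
 box 
[... 156 characters left out ...]
2.9]), 0.42)]
bottle_oil [(array([296.8, 174.2]), 0.49)]
grease_jar [(array([276.8, 210. ]), 0.66), (array([189. , 193.7]), 0.51)]
marker [(array([336.7, 168.3]), 0.49)]
clamp_pad [(array([193.4, 191.3]), 0.6)]
{'t': 1.2, 'joints': array([ 1.2,  0.5,  0. ,  1.6, -0. ,  1.1, -0.1]), 'joint_velocities': array([-0.,  0.,  0., -0.,  0.,  0.,  0.]), 'joint_torque': array([  0. , -58.3,   1.5, -27.3,  -0.1,   0. ,   0. ]), 'tool_pos': array([ 204.5, -643.3,  222.7]), 'tcp_rot': array([[ 1. ,  0.3,  0. ],
       [ 0.3, -1. , -0. ],
       [-0. ,  0. , -1. ]]), 'ft_force': array([ 0.3,  0.3, -0.4]), 'moment': array([-0.,  0.,  0.]), 'finger_force': 0.0, 'width': 87.8315255790227} -18.700000000000003
```

View pictures.

View pics/scene0.png

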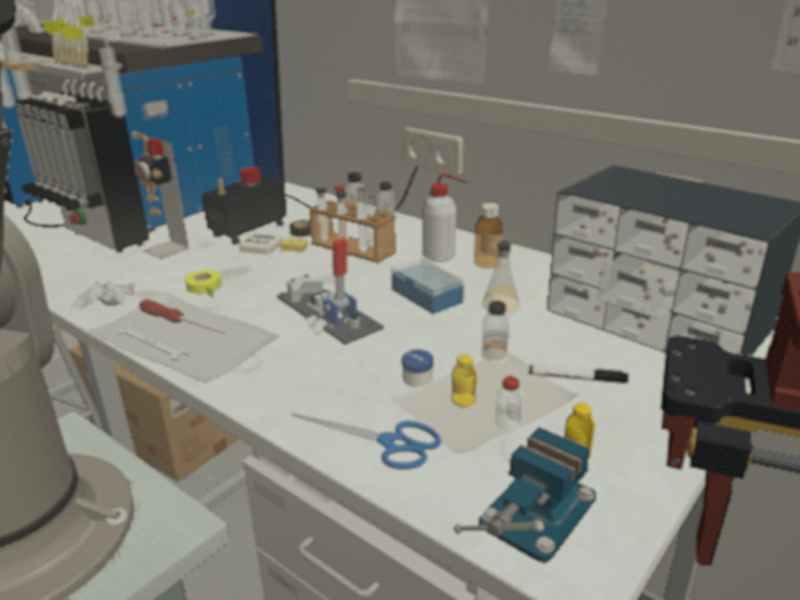

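View pics/top0.png

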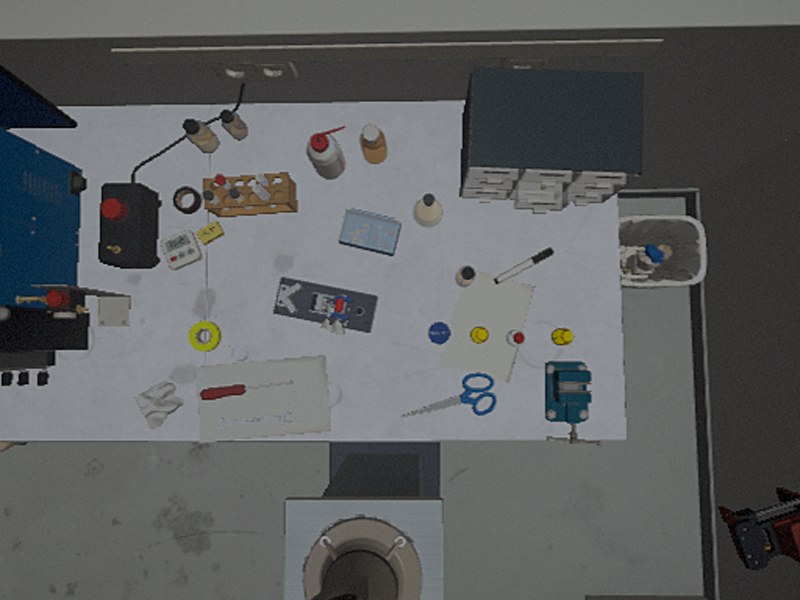

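```bash
python3 - <<'E'
from h import *
np.set_printoptions(precision=1,suppress=True)
print(cam("scene")[1],cam("top")[1])
for nm,a,b in[("b1",(327.6,273.9),(325.4,216.7)),("b2",(366.3,289.2),(356.4,213.3)),("b3",(299.2,256.2),(306,216.7)),("nest",(196.8,189.5),(191.4,189.3)),("hinge",(216.7,196.3),(216.9,195.9)),("grip",(218.1,159.3),(215.9,192.9)),("oil",(313.3,227.3),(296.8,174.2)),("jar",(266.1,241.6),(276.8,210)),("mk",(372.8,239.8),(336.7,168.3))]:
    X=tri([("scene",a),("top",b)]);print(nm,X,proj("scene",X)-a,onz("scene",a,0),onz("top",b,0))
E
```

```text
[[ 0.6 -0.8 -0. ]
 [-0.4 -0.3 -0.9]
 [ 0.7  0.6 -0.5]] [[-0.  -1.  -0. ]
 [-1.   0.  -0.1]
 [ 0.1  0.  -1. ]]
b1 [ 473.6 -306.1   -5.6] [-3.2  0.2] [ 471.7 -314.1    0. ] [ 470.  -299.9    0. ]
b2 [ 478.9 -396.2    0.1] [ 1.6 -0.2] [ 476.8 -394.1    0. ] [ 480.4 -398.7    0. ]
b3 [ 472.9 -240.7    8.6] [-2.2  0.1] [ 485.9 -237.5    0. ] [ 470.3 -238.1    0. ]
nest [556.6 132.3  10.6] [1.7 0. ] [567.8 151.3   0. ] [560.6 131.4   0. ]
hinge [536.6  44.7  27.4] [ 0.1 -0. ] [572.4  81.4   0. ] [538.7  48.3   0. ]
grip [538.4  33.6 130. ] [0.2 0. ] [752.2 246.7   0. ] [548.4  51.6   0. ]
oil [ 603.5 -205.1    0.2] [ 2.9 -0.3] [ 598.6 -200.3    0. ] [ 607.5 -210.5    0. ]
jar [ 492.4 -145.1   -5.5] [-0.  0.] [ 486.  -150.2    0. ] [ 492.2 -144.9    0. ]
mk [ 623.8 -336.5    8.5] [ 0.6 -0.1] [ 634.9 -330.7    0. ] [ 625.8 -339.4    0. ]
```

```bash
python3 - <<'E'
from h import *
np.set_printoptions(precision=1,suppress=True)
I={n:optics.get_image(n) for n in("scene","top")}
def red(n,box):
    l,t,r,b=box;h=cv2.cvtColor(I[n][t:b,l:r],cv2.COLOR_RGB2HSV)
    m=(((h[...,0]<8)|(h[...,0]>172))&(h[...,1]>110)&(h[...,2]>60))
    y,x=np.nonzero(m);print(n,m.sum(),x.min()+l,x.max()+l,y.min()+t,y.max()+t);return (x.mean()+l,y.mean()+t)
a=red("scene",(312,235,342,260));b=red("top",(318,205,342,225));X=tri([("scene",a),("top",b)]);print("cap",a,b,X,proj("scene",X)-a)
print("top at z62",onz("top",b,66))
a=red("scene",(205,145,230,180));b=red("top",(205,185,228,205));X=tri([("scene",a),("top",b)]);print("lever",a,b,X,proj("scene",X)-a)
l,t,r,b=165,165,255,225
g=cv2.cvtColor(I["top"],cv2.COLOR_RGB2GRAY)[t:b,l:r]
m=(g<115).astype(np.uint8)
n,lab,st,_=cv2.connectedComponentsWithStats(m);k=1+st[1:,4].argmax();pts=np.argwhere(lab==k)[:,::-1]+[l,t]
W=np.array([onz("top",p,8)[:2] for p in pts],np.float32)
print(len(W),cv2.minAreaRect(W),cv2.boxPoints(cv2.minAreaRect(W)))
cr=[cv2.resize(I["top"][170:220,172:247],(800,533),interpolation=cv2.INTER_CUBIC)]
o=cv2.resize(I["scene"][140:235,160:287],(800,598),interpolation=cv2.INTER_CUBIC)
cv2.imwrite("pics/ctop.png",cr[0][...,::-1]);cv2.imwrite("pics/cscene.png",o[...,::-1])
E
```

```text
scene 58 323 331 241 248
top 33 329 334 213 219
cap (np.float64(326.6896551724138), np.float64(244.68965517241378)) (np.float64(331.6969696969697), np.float64(215.9090909090909)) [ 471.6 -307.9   66.5] [ 0.2 -0. ]
top at z62 [ 471.8 -308.3   66. ]
scene 175 213 222 152 175
top 34 214 219 191 199
lever (np.float64(217.26857142857142), np.float64(163.18285714285713)) (np.float64(216.55882352941177), np.float64(194.58823529411765)) [534.   32.8 121.7] [0.2 0. ]
1377 ((537.2295532226562, 77.40894317626953), (206.44483947753906, 89.30826568603516), 78.32020568847656) [[472.6 -14.6]
 [560.1 -32.7]
 [601.9 169.5]
 [514.4 187.5]]
```

View pics/ctop.png

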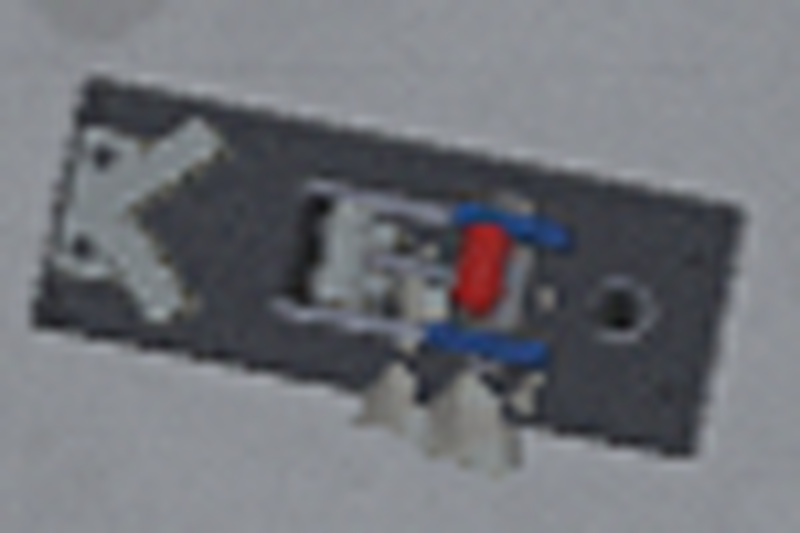

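View pics/cscene.png

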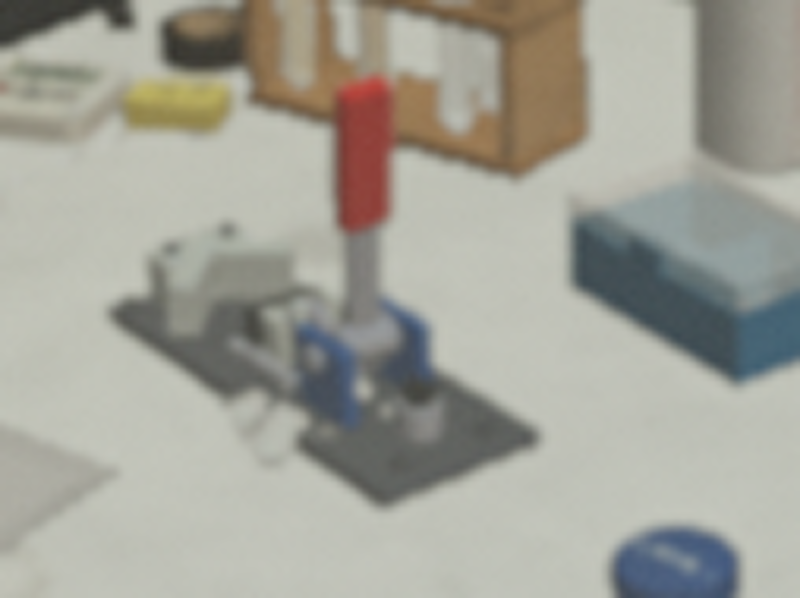

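```bash
python3 - <<'E'
from h import *
np.set_printoptions(precision=2,suppress=True)
s=800/75
M=np.array([[-52,39],[154,39],[154,-39],[-52,-39]],float)
C=[(88,75),(742,205),(697,457),(33,325)]
W=np.array([onz("top",((x+.5)/s-.5+172,(y+.5)*50/533-.5+170),8)[:2] for x,y in C])
print(W)
def fit(M,W):
    a=M-M.mean(0);b=W-W.mean(0);th=np.arctan2((a[:,0]*b[:,1]-a[:,1]*b[:,0]).sum(),(a*b).sum())
    R=np.array([[np.cos(th),-np.sin(th)],[np.sin(th),np.cos(th)]]);t=W.mean(0)-R@M.mean(0);return th,R,t,W-(M@R.T+t)
th,R,t,e=fit(M,W);print(th,np.degrees(th),t,e)
# same with scene corners (3 visible) 
s2=800/127
for (x,y),m in zip([(112,312),(385,505),(540,437)],[M[3],M[2],M[1]]):
    p=((x+.5)/s2-.5+160,(y+.5)*95/598-.5+140);print(onz("scene",p,4 if 0 else 8)[:2],R@m+t)
print("hinge",R@[88,0]+t,"lever red centre",R@[88+8.3,0]+t, "xdir",R[:,0])
E
```

```text
[[601.45 167.87]
 [560.62 -30.73]
 [484.87 -17.2 ]
 [525.59 183.5 ]]
-1.7708458238539384 -101.46199187519787 [553.27 125.84] [[-0.37 -1.19]
 [-0.27  2.11]
 [ 0.43  0.13]
 [ 0.22 -1.06]]
[527.01 182.75] [525.38 184.56]
[482.82 -17.48] [484.44 -17.34]
[556.89 -30.54] [560.89 -32.84]
hinge [535.78  39.6 ] lever red centre [534.13  31.46] xdir [-0.2  -0.98]
```

```bash
cat >> h.py <<'E'
from scipy.spatial.transform import Rotation as Ro
YAW=-1.7708; NEST=np.array([553.3,125.8]); U=np.array([np.cos(YAW),np.sin(YAW)]); V=np.array([-U[1],U[0]])
yv=np.array([V[0],V[1],0]); zv=np.array([0,0,-1.]); RT=np.c_[np.cross(yv,zv),yv,zv]
def cl(x,y,z): return np.r_[NEST+U*x+V*y,z]
def to(P,Rt=RT):
    s=robot.read_state();R=np.array(s["tcp_rot"]);p=np.array(s["tool_pos"])
    print("t",round(s["t"],2),"pos",p.round(1),"F",np.round(s["ft_force"],1),"w",round(s["width"],1),"ff",round(s["finger_force"],1))
    for q in np.atleast_2d(P): print((R.T@(q-p)).round(1),end=' ')
    print("twist",np.degrees(Ro.from_matrix(R.T@Rt).as_rotvec()).round(1))
E
python3 - <<'E'
from h import *
print(RT.round(2)); to([[471.7,-308,222],[471.7,-308,26.3]])
E
```

```text
[[ 0.2   0.98  0.  ]
 [ 0.98 -0.2   0.  ]
 [ 0.    0.   -1.  ]]
t 1.3 pos [ 204.5 -643.3  222.7] F [-0.4 -0.3  0. ] w 87.9 ff 0.0
[ 356.2 -238.6    0.7] [ 356.2 -238.6  196.4] twist [  0.   -0.  -60.9]
```

Units first: shifts go in shares of 1000 mm and turns go in shares of 180 degrees. So 356 mm / 1000 = 0.356, 315 mm / 1000 = 0.315, -60.9 degrees / 180 = -0.3383.

Call:
jog_arm --plan '[{"translation":[0.045,-0.03,0],"twist":[0,0,-0.0556],"grip":87},{"translation":[0.09,-0.06,0],"twist":[0,0,-0.1111],"grip":87},{"translation":[0.135,-0.09,0],"twist":[0,0,-0.1667],"grip":87},{"translation":[0.18,-0.12,0],"twist":[0,0,-0.2222],"grip":87},{"translation":[0.225,-0.15,0],"twist":[0,0,-0.2778],"grip":87},{"translation":[0.27,-0.18,0],"twist":[0,0,-0.3383],"grip":87},{"translation":[0.315,-0.21,0],"twist":[0,0,-0.3383],"grip":87},{"translation":[0.356,-0.2385,0],"twist":[0,0,-0.3383],"grip":87}]'

```text
t: 2.3
tool_pos: [472.7, -306.6, 223.0]
tcp_rot: [[0.198, 0.98, 0.001], [0.98, -0.198, -0.0], [-0.0, 0.001, -1.0]]
ft_force: [0.6, -0.3, 0.4]
width: 86.9
finger_force: 0.0
```

```bash
python3 - <<'E'
from h import *
to([[471.7,-308,90],[471.7,-308,26.3]])
E
```

```text
t 2.3 pos [ 472.7 -306.6  223. ] F [ 0.6 -0.3  0.4] w 86.9 ff 0.0
[ -1.5  -0.8 133. ] [ -1.5  -0.8 196.7] twist [0. 0. 0.]
```

Converted, 120 mm / 1000 = 0.12, 80 mm / 1000 = 0.08.

Call:
jog_arm --plan '[{"translation":[0,0,0.04],"twist":[0,0,0],"grip":70},{"translation":[0,0,0.08],"twist":[0,0,0],"grip":70},{"translation":[0,0,0.12],"twist":[0,0,0],"grip":70},{"translation":[0,0,0.12],"twist":[0,0,0],"grip":70}]'

```text
t: 2.8
tool_pos: [469.5, -307.1, 100.3]
tcp_rot: [[0.199, 0.98, -0.005], [0.98, -0.199, 0.003], [0.002, -0.006, -1.0]]
ft_force: [-0.5, 0.1, 0.2]
width: 69.8
finger_force: 0.0
```

```bash
python3 - <<'E'
from h import *
to([[471.7,-308,26.3]])
im=optics.get_image("scene");cv2.imwrite("pics/s1.png",cv2.resize(im[180:330,250:450],(800,600),interpolation=cv2.INTER_CUBIC)[...,::-1])
E
```

```text
t 2.8 pos [ 469.5 -307.1  100.3] F [-0.5  0.1  0.2] w 69.8 ff 0.0
[-0.6  2.8 73.9] twist [-0.3 -0.1  0. ]
```

View pics/s1.png

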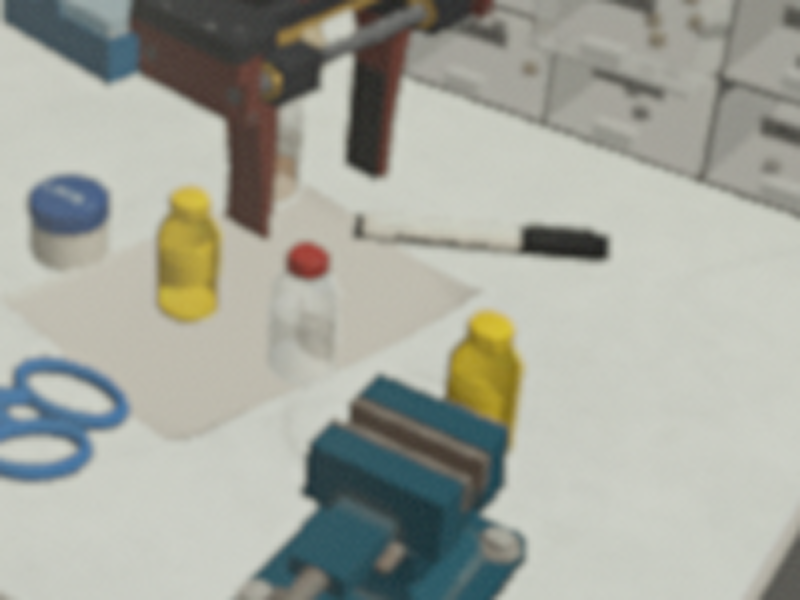

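Call:
jog_arm --plan '[{"translation":[0,0,0.025],"twist":[0,0,0],"grip":70},{"translation":[0,0,0.05],"twist":[0,0,0],"grip":70},{"translation":[0,0,0.074],"twist":[0,0,0],"grip":70},{"translation":[0,0,0.074],"twist":[0,0,0],"grip":70}]'

```text
t: 3.35
tool_pos: [471.8, -308.4, 29.3]
tcp_rot: [[0.199, 0.98, -0.0], [0.98, -0.199, -0.0], [-0.0, -0.0, -1.0]]
ft_force: [0.2, -0.9, 0.2]
width: 69.6
finger_force: 0.0
```

```bash
python3 - <<'E'
from h import *
to([[471.7,-308,26.3]])
E
```

```text
t 3.35 pos [ 471.8 -308.4   29.3] F [ 0.2 -0.9  0.2] w 69.6 ff 0.0
[ 0.4 -0.2  3. ] twist [-0.  0. -0.]
```

Converted, 2 mm / 1000 = 0.002.

Call:
jog_arm --plan '[{"translation":[0,0,0.002],"twist":[0,0,0],"grip":50},{"translation":[0,0,0.002],"twist":[0,0,0],"grip":36},{"translation":[0,0,0.002],"twist":[0,0,0],"grip":30},{"translation":[0,0,0.002],"twist":[0,0,0],"grip":28},{"translation":[0,0,0.002],"twist":[0,0,0],"grip":28},{"translation":[0,0,0.002],"twist":[0,0,0],"grip":28},{"translation":[0,0,0.002],"twist":[0,0,0],"grip":28},{"translation":[0,0,0.002],"twist":[0,0,0],"grip":28}]' --grip_force 15

```text
t: 4.35
tool_pos: [471.8, -308.3, 27.1]
tcp_rot: [[0.199, 0.98, 0.0], [0.98, -0.199, -0.0], [-0.0, 0.001, -1.0]]
ft_force: [-0.2, -0.4, 5.2]
width: 33.3
finger_force: 15.0
```

```bash
python3 - <<'E'
from h import *
to([[471.7,-308,210],cl(4.5,0,210)])
E
```

```text
t 4.35 pos [ 471.8 -308.3   27.1] F [-0.2 -0.4  5.2] w 33.3 ff 15.0
[ 2.000e-01 -1.000e-01 -1.829e+02] [ 437.1   -6.4 -183.1] twist [ 0.  0. -0.]
```

Converted, -183 mm / 1000 = -0.183, 160 mm / 1000 = 0.16.

Call:
jog_arm --plan '[{"translation":[0,0,-0.015],"twist":[0,0,0],"grip":28},{"translation":[0,0,-0.05],"twist":[0,0,0],"grip":28},{"translation":[0,0,-0.1],"twist":[0,0,0],"grip":28},{"translation":[0,0,-0.145],"twist":[0,0,0],"grip":28},{"translation":[0.02,0,-0.183],"twist":[0,0,0],"grip":28},{"translation":[0.06,-0.001,-0.183],"twist":[0,0,0],"grip":28},{"translation":[0.11,-0.002,-0.183],"twist":[0,0,0],"grip":28},{"translation":[0.16,-0.003,-0.183],"twist":[0,0,0],"grip":28}]'

```text
t: 5.35
tool_pos: [500.2, -149.3, 210.4]
tcp_rot: [[0.199, 0.98, 0.0], [0.98, -0.199, -0.0], [-0.0, 0.0, -1.0]]
ft_force: [0.0, 0.8, -0.0]
width: 33.5
finger_force: 15.0
```

Converted, 277 mm / 1000 = 0.277, 260 mm / 1000 = 0.26.

Call:
jog_arm --plan '[{"translation":[0.045,-0.001,0],"twist":[0,0,0],"grip":28},{"translation":[0.09,-0.001,0],"twist":[0,0,0],"grip":28},{"translation":[0.135,-0.002,0],"twist":[0,0,0],"grip":28},{"translation":[0.18,-0.003,0],"twist":[0,0,0],"grip":28},{"translation":[0.225,-0.003,0],"twist":[0,0,0],"grip":28},{"translation":[0.26,-0.003,0],"twist":[0,0,0],"grip":28},{"translation":[0.277,-0.003,0],"twist":[0,0,0],"grip":28},{"translation":[0.277,-0.003,0],"twist":[0,0,0],"grip":28}]'

```text
t: 6.35
tool_pos: [552.3, 121.8, 209.8]
tcp_rot: [[0.197, 0.98, -0.0], [0.98, -0.197, -0.0], [-0.0, -0.0, -1.0]]
ft_force: [0.6, 1.1, -0.9]
width: 34.0
finger_force: 15.0
```

```bash
python3 - <<'E'
from h import *
to([cl(4.5,0,210),cl(4.5,0,90),cl(4.5,0,35)])
im=optics.get_image("scene");cv2.imwrite("pics/s2.png",cv2.resize(im[60:240,130:370],(800,600),interpolation=cv2.INTER_CUBIC)[...,::-1])
to([cl(4.5,0,210),cl(4.5,0,90),cl(4.5,0,35)])
E
```

```text
t 6.35 pos [552.3 121.8 209.8] F [ 0.6  1.1 -0.9] w 34.0 ff 15.0
[-0.4  0.2 -0.2] [ -0.4   0.2 119.8] [ -0.4   0.2 174.8] twist [-0.   0.   0.1]
t 6.4 pos [552.3 120.3 209.6] F [ 0.8 -0.3  0.5] w 34.1 ff 15.0
[ 1.1 -0.2 -0.4] [ 1.200e+00 -1.000e-01  1.196e+02] [ 1.300e+00 -1.000e-01  1.746e+02] twist [-0.   0.1 -0. ]
```

View pics/s2.png

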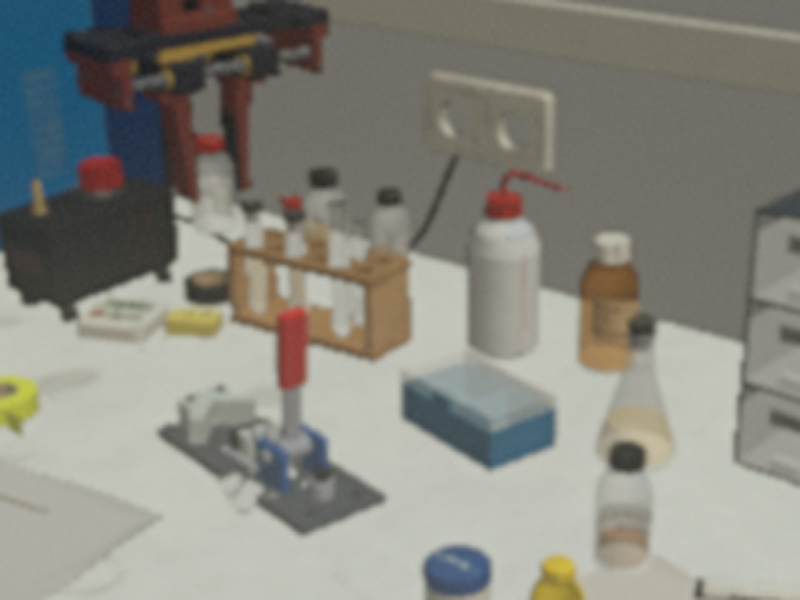

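```bash
python3 - <<'E'
from h import *
im=optics.get_image("scene");l,t,r,b=180,90,206,114
h=cv2.cvtColor(im[t:b,l:r],cv2.COLOR_RGB2HSV);m=((h[...,0]<8)|(h[...,0]>172))&(h[...,1]>110)&(h[...,2]>110)
y,x=np.nonzero(m);p=np.array([x.mean()+l,y.mean()+t]);s=robot.read_state();q=np.array(s["tool_pos"])
print(m.sum(),x.min()+l,x.max()+l,y.min()+t,y.max()+t,p,proj("scene",q+[0,0,66.5-27]),q)
# pixel shift per 5mm along tool x
print(proj("scene",q+RT[:,0]*5+[0,0,39.5])-proj("scene",q+[0,0,39.5]))
to([cl(4.5,0,60)])
E
```

```text
33 190 196 100 105 [193.09090909 102.75757576] [193.28217536 102.7075413 ] [552.39335882 119.48536094 209.55115688]
[-1.12510408 -0.44088378]
t 6.45 pos [552.4 119.5 209.6] F [ 0.  -0.5  0.2] w 33.6 ff 15.0
[  2.1  -0.3 149.5] twist [-0.   0.1 -0.1]
```

Call:
jog_arm --plan '[{"translation":[0,0,0.04],"twist":[0,0,0],"grip":28},{"translation":[0,0,0.08],"twist":[0,0,0],"grip":28},{"translation":[0,0,0.12],"twist":[0,0,0],"grip":28},{"translation":[0,0,0.14],"twist":[0,0,0],"grip":28},{"translation":[0,0,0.148],"twist":[0,0,0],"grip":28},{"translation":[0,0,0.148],"twist":[0,0,0],"grip":28}]'

```text
t: 7.2
tool_pos: [553.0, 121.1, 62.2]
tcp_rot: [[0.199, 0.98, 0.001], [0.98, -0.199, 0.0], [0.0, 0.001, -1.0]]
ft_force: [-0.8, -0.4, -0.7]
width: 33.9
finger_force: 15.0
```

```bash
python3 - <<'E'
from h import *
to([cl(4.5,0,35)])
im=optics.get_image("scene");cv2.imwrite("pics/s3.png",cv2.resize(im[110:230,150:310],(800,600),interpolation=cv2.INTER_CUBIC)[...,::-1])
E
```

```text
t 7.2 pos [553.  121.1  62.2] F [-0.8 -0.4 -0.7] w 33.9 ff 15.0
[ 0.2 -0.7 27.2] twist [ 0. -0. -0.]
```

View pics/s3.png

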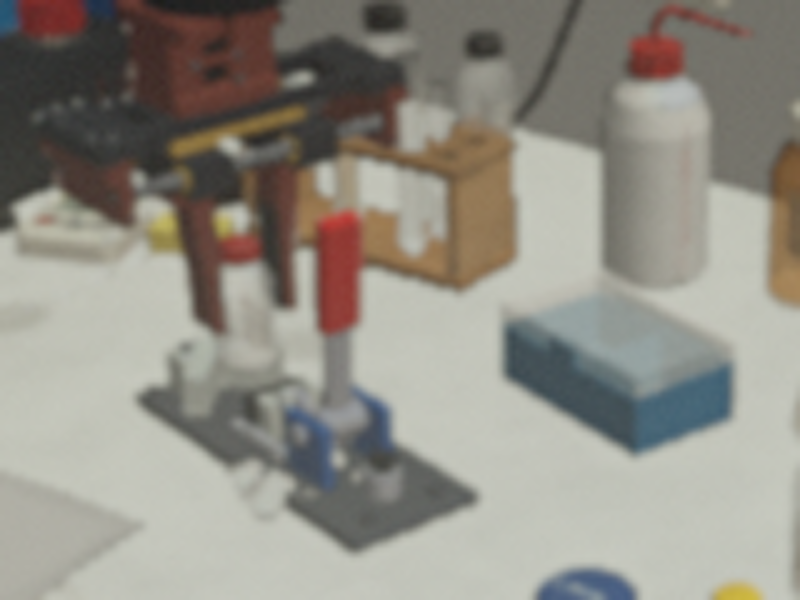

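Converted, 25 mm / 1000 = 0.025, 22 mm / 1000 = 0.022.

Call:
jog_arm --plan '[{"translation":[0,-0.0005,0.008],"twist":[0,0,0],"grip":28},{"translation":[0,-0.0005,0.016],"twist":[0,0,0],"grip":28},{"translation":[0,-0.0005,0.022],"twist":[0,0,0],"grip":28},{"translation":[0,-0.0005,0.025],"twist":[0,0,0],"grip":28},{"translation":[0,-0.0005,0.025],"twist":[0,0,0],"grip":28},{"translation":[0,-0.0005,0.025],"twist":[0,0,0],"grip":28}]'

```text
t: 8.0
tool_pos: [552.2, 121.5, 36.8]
tcp_rot: [[0.199, 0.98, 0.0], [0.98, -0.199, 0.0], [0.0, 0.0, -1.0]]
ft_force: [-0.2, 0.1, -1.3]
width: 33.9
finger_force: 15.0
```

Converted, 1.2 mm / 1000 = 0.0012, 0.7 mm / 1000 = 0.0007.

Call:
jog_arm --plan '[{"translation":[0,0,0.0007],"twist":[0,0,0],"grip":28},{"translation":[0,0,0.0012],"twist":[0,0,0],"grip":28},{"translation":[0,0,0.0012],"twist":[0,0,0],"grip":28}]'

```text
t: 8.38
tool_pos: [552.0, 121.4, 35.5]
tcp_rot: [[0.199, 0.98, 0.0], [0.98, -0.199, 0.0], [0.0, 0.0, -1.0]]
ft_force: [-0.3, -0.3, -1.9]
width: 34.1
finger_force: 15.0
```

Converted, 0.4 mm / 1000 = 0.0004.

Call:
jog_arm --plan '[{"translation":[0,0,0.0004],"twist":[0,0,0],"grip":28},{"translation":[0,0,0.0004],"twist":[0,0,0],"grip":28},{"translation":[0,0,0.0004],"twist":[0,0,0],"grip":28}]'

```text
t: 8.75
tool_pos: [552.1, 121.4, 35.1]
tcp_rot: [[0.199, 0.98, 0.0], [0.98, -0.199, -0.0], [0.0, 0.0, -1.0]]
ft_force: [0.6, -0.7, -0.2]
width: 33.7
finger_force: 15.0
```

Converted, 0.4 mm / 1000 = 0.0004.

Call:
jog_arm --plan '[{"translation":[0,0,0.0004],"twist":[0,0,0],"grip":28},{"translation":[0,0,0.0004],"twist":[0,0,0],"grip":28},{"translation":[0,0,0.0004],"twist":[0,0,0],"grip":28}]'

```text
t: 9.12
tool_pos: [552.1, 121.4, 35.1]
tcp_rot: [[0.199, 0.98, 0.0], [0.98, -0.199, -0.0], [-0.0, 0.0, -1.0]]
ft_force: [-0.9, -0.3, 5.2]
width: 33.9
finger_force: 15.0
```

Contact with the plate. Release by slowly opening and then look.

Converted, -0.3 mm / 1000 = -0.0003.

Call:
jog_arm --plan '[{"translation":[0,0,-0.0003],"twist":[0,0,0],"grip":33},{"translation":[0,0,-0.0003],"twist":[0,0,0],"grip":36},{"translation":[0,0,-0.0003],"twist":[0,0,0],"grip":40},{"translation":[0,0,-0.0003],"twist":[0,0,0],"grip":50},{"translation":[0,0,-0.0003],"twist":[0,0,0],"grip":60},{"translation":[0,0,-0.0003],"twist":[0,0,0],"grip":60},{"translation":[0,0,-0.0003],"twist":[0,0,0],"grip":60},{"translation":[0,0,-0.0003],"twist":[0,0,0],"grip":60}]'

```text
t: 10.12
tool_pos: [552.1, 121.4, 35.0]
tcp_rot: [[0.199, 0.98, 0.0], [0.98, -0.199, -0.0], [0.0, 0.0, -1.0]]
ft_force: [0.0, -0.0, 0.2]
width: 59.9
finger_force: 0.0
```

Converted, -160 mm / 1000 = -0.16, -120 mm / 1000 = -0.12.

Call:
jog_arm --plan '[{"translation":[0,0,-0.01],"twist":[0,0,0],"grip":60},{"translation":[0,0,-0.035],"twist":[0,0,0],"grip":60},{"translation":[0,0,-0.075],"twist":[0,0,0],"grip":60},{"translation":[0,0,-0.12],"twist":[0,0,0],"grip":50},{"translation":[0,0,-0.16],"twist":[0,0,0],"grip":20},{"translation":[0,0,-0.16],"twist":[0,0,0],"grip":0},{"translation":[0,0,-0.16],"twist":[0,0,0],"grip":0},{"translation":[0,0,-0.16],"twist":[0,0,0],"grip":0}]'

```text
t: 11.12
tool_pos: [551.2, 121.1, 193.7]
tcp_rot: [[0.199, 0.98, -0.002], [0.98, -0.199, -0.001], [-0.001, -0.002, -1.0]]
ft_force: [0.9, 0.6, 0.3]
width: 13.8
finger_force: 0.0
```

```bash
python3 - <<'E'
from h import *
to([cl(30,0,180)])
im=optics.get_image("scene");a=cv2.resize(im[140:230,160:280],(800,600),interpolation=cv2.INTER_CUBIC)
cv2.imwrite("pics/s4.png",a[...,::-1])
for n in("scene","top"):
    if n=="top": optics.get_image(n)
    print(n,[(np.round(d["position"],1),round(d["conf"],2),onz(n,d["position"],8).round(1)) for d in landmark_of("bottle_small",n)][:4])
E
```

```text
t 11.12 pos [551.2 121.1 193.7] F [0.9 0.6 0.3] w 13.8 ff 0.0
[-24.9   1.2  13.7] twist [-0.1  0.1 -0. ]
scene [(array([368.7, 290.8]), 0.92, array([ 466.3, -403.2,    8. ])), (array([298.6, 257.1]), 0.89, array([ 473.3, -244.3,    8. ])), (array([205.5, 190.6]), 0.58, array([567. , 116.6,   8. ]))]
top [(array([355.6, 215.5]), 0.71, array([ 473.3, -394.1,    8. ])), (array([197. , 194.4]), 0.64, array([543.3, 111.4,   8. ])), (array([304.7, 214.9]), 0.46, array([ 476. , -233.2,    8. ]))]
```

View pics/s4.png

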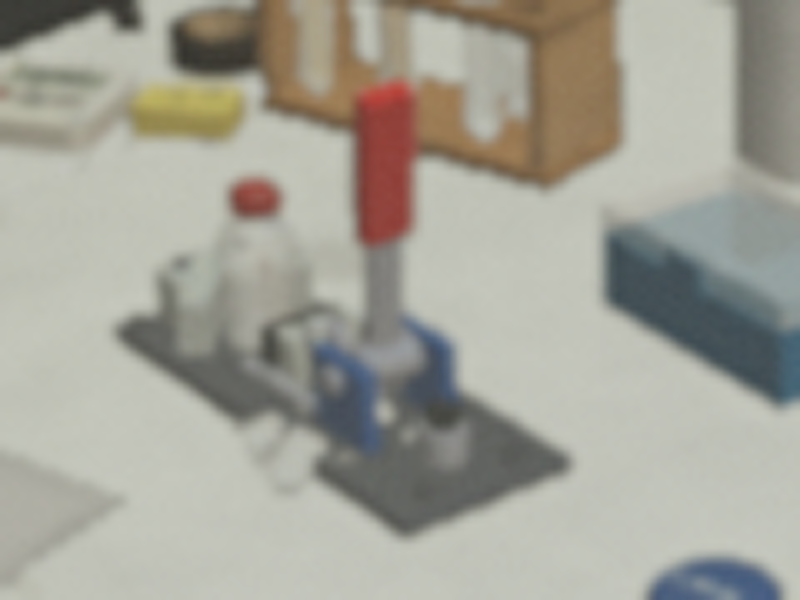

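```bash
python3 - <<'E'
from h import *
to([cl(55,0,190),cl(55,0,128),cl(72,0,128)])
for th in np.arange(0,1.41,.07):
    f=.1+th;print(round(th,2),round(88+95*np.sin(f)-6*np.cos(f)-10,1),round(34+95*np.cos(f)+6*np.sin(f),1))
E
```

```text
t 11.32 pos [551.6 121.4 194.2] F [-0.3 -0.3  0.3] w 0.8 ff 0.0
[-50.3   0.8   4.2] [-50.3   0.9  66.2] [-67.3   0.9  66.2] twist [-0.1  0.   0. ]
0.0 81.5 129.1
0.07 88.2 128.6
0.14 94.8 127.7
0.21 101.3 126.3
0.28 107.7 124.4
0.35 113.9 122.2
0.42 120.0 119.4
0.49 125.9 116.3
0.56 131.5 112.7
0.63 136.9 108.8
0.7 142.0 104.5
0.77 146.7 99.8
0.84 151.2 94.9
0.91 155.3 89.6
0.98 159.0 84.1
1.05 162.3 78.3
1.12 165.2 72.3
1.19 167.6 66.1
1.26 169.6 59.7
1.33 171.2 53.3
1.4 172.3 46.7
```

Call:
jog_arm --plan '[{"translation":[-0.025,0.0005,0.004],"twist":[0,0,0],"grip":0},{"translation":[-0.05,0.0005,0.004],"twist":[0,0,0],"grip":0},{"translation":[-0.05,0.0005,0.035],"twist":[0,0,0],"grip":0},{"translation":[-0.05,0.0005,0.066],"twist":[0,0,0],"grip":0},{"translation":[-0.055,0.0005,0.066],"twist":[0,0,0],"grip":0},{"translation":[-0.06,0.0005,0.066],"twist":[0,0,0],"grip":0},{"translation":[-0.065,0.0005,0.066],"twist":[0,0,0],"grip":0},{"translation":[-0.065,0.0005,0.066],"twist":[0,0,0],"grip":0}]'

```text
t: 12.32
tool_pos: [540.1, 57.0, 129.9]
tcp_rot: [[0.2, 0.98, 0.002], [0.98, -0.2, -0.0], [0.0, 0.002, -1.0]]
ft_force: [-0.2, 0.5, 0.6]
width: 0.4
finger_force: 0.0
```

```bash
python3 - <<'E'
from h import *
to([cl(81.5,0,129)])
E
```

```text
t 12.32 pos [540.1  57.  129.9] F [-0.2  0.5  0.6] w 0.4 ff 0.0
[-11.5  -0.7   0.9] twist [ 0.1 -0.  -0.1]
```

Converted, -18 mm / 1000 = -0.018, -15 mm / 1000 = -0.015.

Call:
jog_arm --plan '[{"translation":[-0.003,-0.0003,0.0005],"twist":[0,0,0],"grip":0},{"translation":[-0.006,-0.0005,0.001],"twist":[0,0,0],"grip":0},{"translation":[-0.009,-0.0005,0.001],"twist":[0,0,0],"grip":0},{"translation":[-0.012,-0.0005,0.001],"twist":[0,0,0],"grip":0},{"translation":[-0.015,-0.0005,0.001],"twist":[0,0,0],"grip":0},{"translation":[-0.018,-0.0005,0.0013],"twist":[0,0,0],"grip":0}]'

```text
t: 13.08
tool_pos: [535.6, 40.6, 127.6]
tcp_rot: [[0.198, 0.98, 0.0], [0.98, -0.198, 0.001], [0.001, 0.0, -1.0]]
ft_force: [-0.6, 3.2, -2.1]
width: 0.4
finger_force: 1.4
```

```bash
python3 - <<'E'
from h import *
to([cl(94.8,0,127.7),cl(113.9,0,122.2)])
print("Fx clamp",np.array(robot.read_state()["ft_force"])[:2]@U)
E
```

```text
t 13.07 pos [535.6  40.6 127.6] F [-0.6  3.2 -2.1] w 0.4 ff 1.4
[-7.8  0.5 -0.1] [-26.9   0.4   5.4] twist [ 0.  -0.1  0. ]
Fx clamp -3.0084952409321124
```

Converted, -32 mm / 1000 = -0.032, -4.5 mm / 1000 = -0.0045.

Call:
jog_arm --plan '[{"translation":[-0.0045,0,0.0003],"twist":[0,0,0],"grip":0},{"translation":[-0.009,0,0.001],"twist":[0,0,0],"grip":0},{"translation":[-0.0125,0,0.0018],"twist":[0,0,0],"grip":0},{"translation":[-0.0165,0,0.0028],"twist":[0,0,0],"grip":0},{"translation":[-0.0205,0,0.0042],"twist":[0,0,0],"grip":0},{"translation":[-0.0245,0,0.0056],"twist":[0,0,0],"grip":0},{"translation":[-0.0285,0,0.0073],"twist":[0,0,0],"grip":0},{"translation":[-0.032,0,0.009],"twist":[0,0,0],"grip":0}]'

```text
t: 14.08
tool_pos: [529.6, 11.3, 119.2]
tcp_rot: [[0.197, 0.98, 0.001], [0.98, -0.197, 0.003], [0.003, 0.001, -1.0]]
ft_force: [-0.9, 9.4, 1.7]
width: 0.4
finger_force: 4.6
```

```bash
cat > l.py <<'E'
from h import *
import sys
s=robot.read_state();p=np.array(s["tool_pos"]);d=p[:2]-NEST;F=np.array(s["ft_force"])
print("clamp",(d@U).round(1),(d@V).round(1),p[2].round(1),"Fx,y,z",(F[:2]@U).round(1),(F[:2]@V).round(1),F[2].round(1),"t",s["t"])
E
python3 l.py
```

```text
clamp 116.9 -0.5 119.2 Fx,y,z -9.0 -2.8 1.7 t 14.075
```

Converted, -30 mm / 1000 = -0.03, -26.7 mm / 1000 = -0.0267.

Call:
jog_arm --plan '[{"translation":[-0.0042,0,0.0022],"twist":[0,0,0],"grip":0},{"translation":[-0.0083,0,0.0046],"twist":[0,0,0],"grip":0},{"translation":[-0.0123,0,0.0072],"twist":[0,0,0],"grip":0},{"translation":[-0.016,0,0.01],"twist":[0,0,0],"grip":0},{"translation":[-0.0198,0,0.013],"twist":[0,0,0],"grip":0},{"translation":[-0.0234,0,0.0162],"twist":[0,0,0],"grip":0},{"translation":[-0.0267,0,0.0196],"twist":[0,0,0],"grip":0},{"translation":[-0.03,0,0.023],"twist":[0,0,0],"grip":0}]'

```text
t: 15.08
tool_pos: [523.6, -18.3, 96.4]
tcp_rot: [[0.197, 0.98, 0.001], [0.98, -0.197, 0.003], [0.003, 0.001, -1.0]]
ft_force: [-1.5, 9.6, 4.3]
width: 0.2
finger_force: 4.6
```

```bash
python3 l.py
```

```text
clamp 147.1 -0.5 96.4 Fx,y,z -9.1 -3.4 4.3 t 15.075
```

Converted, 33 mm / 1000 = 0.033, 28.4 mm / 1000 = 0.0284.

Call:
jog_arm --plan '[{"translation":[-0.0031,0,0.0037],"twist":[0,0,0],"grip":0},{"translation":[-0.006,0,0.0075],"twist":[0,0,0],"grip":0},{"translation":[-0.0086,0,0.0114],"twist":[0,0,0],"grip":0},{"translation":[-0.011,0,0.0155],"twist":[0,0,0],"grip":0},{"translation":[-0.0133,0,0.0197],"twist":[0,0,0],"grip":0},{"translation":[-0.0153,0,0.024],"twist":[0,0,0],"grip":0},{"translation":[-0.017,0,0.0284],"twist":[0,0,0],"grip":0},{"translation":[-0.0185,0,0.033],"twist":[0,0,0],"grip":0}]'

```text
t: 16.08
tool_pos: [519.1, -39.8, 62.1]
tcp_rot: [[0.2, 0.98, -0.001], [0.98, -0.2, -0.001], [-0.001, -0.001, -1.0]]
ft_force: [0.8, 0.6, -0.6]
width: 0.1
finger_force: 0.0
```

```bash
python3 l.py
```

```text
clamp 169.1 -0.6 62.1 Fx,y,z -0.7 0.6 -0.6 t 16.075
```

Converted, 13 mm / 1000 = 0.013, 12 mm / 1000 = 0.012.

Call:
jog_arm --plan '[{"translation":[0,0,0.004],"twist":[0,0,0],"grip":0},{"translation":[0,0,0.008],"twist":[0,0,0],"grip":0},{"translation":[0,0,0.011],"twist":[0,0,0],"grip":0},{"translation":[0,0,0.012],"twist":[0,0,0],"grip":0},{"translation":[0,0,0.013],"twist":[0,0,0],"grip":0},{"translation":[0,0,0.013],"twist":[0,0,0],"grip":0}]'

```text
t: 16.82
tool_pos: [519.5, -38.8, 49.7]
tcp_rot: [[0.199, 0.98, 0.0], [0.98, -0.199, -0.0], [-0.0, 0.0, -1.0]]
ft_force: [0.1, 0.1, 0.3]
width: 0.6
finger_force: 0.0
```

Converted, 1 mm / 1000 = 0.001, 0.5 mm / 1000 = 0.0005.

Call:
jog_arm --plan '[{"translation":[0,0,0.0005],"twist":[0,0,0],"grip":0},{"translation":[0,0,0.001],"twist":[0,0,0],"grip":0},{"translation":[0,0,0.001],"twist":[0,0,0],"grip":0}]'

```text
t: 17.2
tool_pos: [519.5, -38.8, 48.7]
tcp_rot: [[0.199, 0.98, -0.0], [0.98, -0.199, -0.0], [-0.0, -0.0, -1.0]]
ft_force: [-0.0, -0.5, 1.0]
width: 0.5
finger_force: 0.0
```

Converted, 0.8 mm / 1000 = 0.0008, 0.4 mm / 1000 = 0.0004.

Call:
jog_arm --plan '[{"translation":[0,0,0.0004],"twist":[0,0,0],"grip":0},{"translation":[0,0,0.0008],"twist":[0,0,0],"grip":0},{"translation":[0,0,0.0008],"twist":[0,0,0],"grip":0}]'

```text
t: 17.58
tool_pos: [519.5, -38.8, 47.8]
tcp_rot: [[0.199, 0.98, -0.0], [0.98, -0.199, 0.0], [-0.0, -0.0, -1.0]]
ft_force: [0.6, -0.2, -0.4]
width: 0.7
finger_force: 0.0
```

Converted, 0.8 mm / 1000 = 0.0008, 0.4 mm / 1000 = 0.0004.

Call:
jog_arm --plan '[{"translation":[0,0,0.0004],"twist":[0,0,0],"grip":0},{"translation":[0,0,0.0008],"twist":[0,0,0],"grip":0},{"translation":[0,0,0.0008],"twist":[0,0,0],"grip":0}]'

```text
t: 17.95
tool_pos: [519.5, -38.8, 47.0]
tcp_rot: [[0.199, 0.98, -0.0], [0.98, -0.199, 0.0], [-0.0, -0.0, -1.0]]
ft_force: [0.5, -0.9, 0.1]
width: 0.5
finger_force: 0.0
```

Converted, 0.8 mm / 1000 = 0.0008, 0.4 mm / 1000 = 0.0004.

Call:
jog_arm --plan '[{"translation":[0,0,0.0004],"twist":[0,0,0],"grip":0},{"translation":[0,0,0.0008],"twist":[0,0,0],"grip":0},{"translation":[0,0,0.0008],"twist":[0,0,0],"grip":0}]'

```text
t: 18.32
tool_pos: [519.6, -38.8, 46.5]
tcp_rot: [[0.199, 0.98, 0.0], [0.98, -0.199, -0.0], [-0.0, 0.0, -1.0]]
ft_force: [-1.2, 0.4, 4.9]
width: 0.5
finger_force: 2.4
```

Converted, 0.5 mm / 1000 = 0.0005, 0.3 mm / 1000 = 0.0003.

Call:
jog_arm --plan '[{"translation":[0,0,0.0003],"twist":[0,0,0],"grip":0},{"translation":[0,0,0.0005],"twist":[0,0,0],"grip":0},{"translation":[0,0,0.0005],"twist":[0,0,0],"grip":0}]'

```text
t: 18.7
tool_pos: [519.7, -38.9, 46.3]
tcp_rot: [[0.199, 0.98, 0.0], [0.98, -0.199, -0.0], [-0.0, 0.0, -1.0]]
ft_force: [-3.0, 0.4, 9.2]
width: 0.3
finger_force: 4.4
```

Converted, 0.6 mm / 1000 = 0.0006, 0.3 mm / 1000 = 0.0003.

Call:
jog_arm --plan '[{"translation":[0,0,0.0003],"twist":[0,0,0],"grip":0},{"translation":[0,0,0.0006],"twist":[0,0,0],"grip":0},{"translation":[0,0,0.0006],"twist":[0,0,0],"grip":0},{"translation":[0,0,0.0006],"twist":[0,0,0],"grip":0}]'

```text
t: 19.2
tool_pos: [519.7, -38.9, 46.1]
tcp_rot: [[0.199, 0.98, 0.0], [0.98, -0.199, -0.001], [-0.001, 0.001, -1.0]]
ft_force: [-4.8, 0.3, 13.6]
width: 0.5
finger_force: 6.7
```

Converted, 0.3 mm / 1000 = 0.0003, 0.2 mm / 1000 = 0.0002.

Call:
jog_arm --plan '[{"translation":[0,0,0.0002],"twist":[0,0,0],"grip":0},{"translation":[0,0,0.0003],"twist":[0,0,0],"grip":0},{"translation":[0,0,0.0003],"twist":[0,0,0],"grip":0},{"translation":[0,0,0.0003],"twist":[0,0,0],"grip":0}]'

```text
t: 19.7
tool_pos: [519.7, -38.9, 46.0]
tcp_rot: [[0.199, 0.98, 0.0], [0.98, -0.199, -0.001], [-0.001, 0.001, -1.0]]
ft_force: [-4.4, 0.2, 16.1]
width: 0.5
finger_force: 7.9
```

Converted, -150 mm / 1000 = -0.15, -130 mm / 1000 = -0.13.

Call:
jog_arm --plan '[{"translation":[0,0,-0.001],"twist":[0,0,0],"grip":0},{"translation":[0,0,-0.005],"twist":[0,0,0],"grip":0},{"translation":[0,0,-0.03],"twist":[0,0,0],"grip":0},{"translation":[0,0,-0.08],"twist":[0,0,0],"grip":0},{"translation":[0,0,-0.13],"twist":[0,0,0],"grip":0},{"translation":[-0.04,0,-0.15],"twist":[0,0,0],"grip":0},{"translation":[-0.08,0,-0.15],"twist":[0,0,0],"grip":0},{"translation":[-0.08,0,-0.15],"twist":[0,0,0],"grip":0}]'

```text
t: 20.7
tool_pos: [502.7, -120.9, 194.8]
tcp_rot: [[0.205, 0.979, -0.0], [0.979, -0.205, -0.001], [-0.002, -0.0, -1.0]]
ft_force: [0.5, -0.1, 0.6]
width: 0.6
finger_force: 0.0
```

```bash
python3 - <<'E'
from h import *
im=optics.get_image("scene");cv2.imwrite("pics/s5.png",cv2.resize(im[140:260,160:320],(800,600),interpolation=cv2.INTER_CUBIC)[...,::-1])
E
```

```text
(no output)
```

View pics/s5.png

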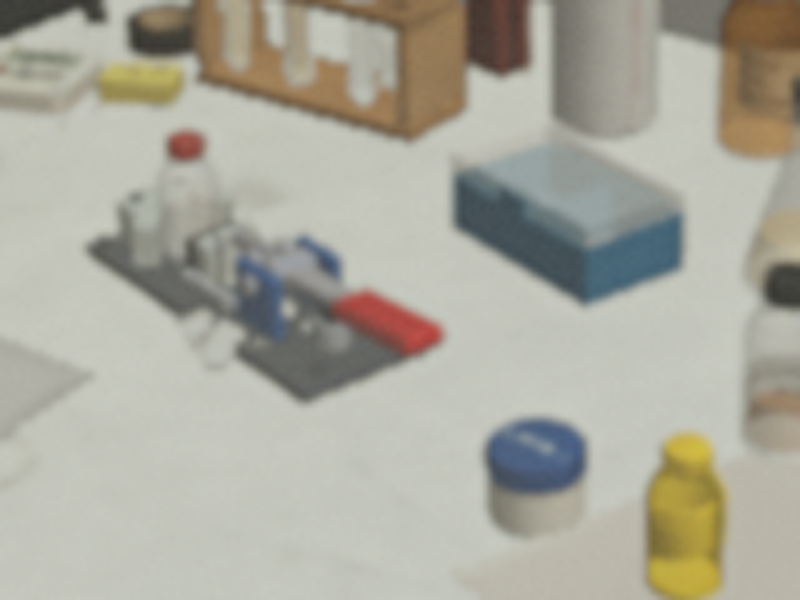

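The lever lies level on its stop (red grip at about (390,320) in the crop). The bottle stands upright in the V (cap at (187,145)), and the jar and other things are untouched.

```bash
python3 -c "
from h import *
print(ticket.hand_in())"
```

```text
the job is handed in; nothing more can be done
None
```

I handed the job in at about 21 s: the red-capped bottle stands upright in the V and the lever is snapped over. I pressed the lever on its stop at about 14–17 N. Forces read at the end of each move stayed under 18 N. The hand-in returned no verdict.

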